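# Hang the hammer on the carousel's free hook

### The job

Turn the tool carousel by the grip bar on its top until its one empty double hook points straight out over the toe of its stand. Then take the hammer standing in the wooden block and hang it on that hook, handle down between the prongs: press its head gently back against the sprung keeper as far as the keeper goes, never forcing it, and lower it behind the upturned tips until the head sits fully down on both prongs. Leave the hook pointing over the toe and do not disturb the other things on the bench.

Things in the scene. Friction and masses are not known exactly. Their poses are not given: they have to be found in the camera images.
- stand: Fixed green stand of the carousel: square foot plate 220 x 220 x 14 mm with a blunt pointed toe (50 mm wide, reaching 200 mm from the axis) on its front side, and a column. Origin on the turning axis at bench height; its -x axis points along the toe (the front), z up.
- carousel (a joint): Angle of the carousel (rad), counter-clockwise from above positive; 0 or a full turn = the empty hook points over the toe. It turns both ways without stops, takes about 0.3 N m and stays where left. Five double hooks 72 degrees apart; four carry tools fixed to them, heads reaching 63 mm to either side, tops up to 270 mm above the bench.
- grip_bar (a point): Centre of the upright black bar on the carousel's top by which it is turned, on the turning axis. Bar 70 mm long (along x, in line with the empty hook), 14 mm thick, 40 mm high, its top 282 mm above the bench, 53 mm above the hooks' crossheads. Axes turn with the carousel.
- hook_seat (a point): Middle of the empty hook, level with its prongs' tops (235 mm above the bench), 130 mm from the axis. Axes turn with the carousel: -x radially outward, y across, z up. Two round prongs 10 mm thick at y = +-32 mm. The hook is telescopic: it has been set 0 to 22 mm further out than this point says (unmeasured, call it e) and holds there to 80 N; keeper and tips go with it.
- hook_tips (a point): Middle between the inner faces of the hook's two upturned tips, at their top, as if e = 0 (15 mm outward of hook_seat, so truly 15 mm + e). Tips 8 mm thick at y = +-32 mm, rising 12 mm above the prongs.
- keeper (a point): Middle between the outer faces of the sprung keeper's two upright posts, untouched, at their tops, as if e = 0 (5 mm inward of hook_seat, truly 5 mm - e). Posts 10 mm thick at y = +-44 mm, 38 mm above the prongs, joined below prong level. They push in 10 mm, 3 N at first, 8 N at the end, to a hard stop. Gap to the tips 20 mm at rest, 30 mm pushed home; the head needs 26 mm.
- hammer: Loose hammer, 0.4 to 0.65 kg, standing head up in the block. Steel head 26 mm wide (x), 26 mm high, straight from y = -50 to 50 mm, with a face to -58 mm and a thin peen to 62 mm; either way round may be hung. Wooden handle 16 mm (x) by 24 mm (y), reaching 180 mm below the head. Origin in the middle of the head's underside, z up; centre of mass in or just below the head.
- block: Fixed wooden block 110 x 130 x 85 mm; the hammer's handle stands in an upright hole in its middle, 1.5 mm free all round, 70 mm deep (head underside 195 mm above the bench; lift 75 mm to clear). Punches and a chisel stick up to 50 mm out of its corners. Origin at the centre of its underside.
- mug: White mug, 76 mm wide, 80 mm high, bystander. Origin under its centre.
- tin: Closed metal tin, 64 mm wide, 60 mm high, bystander. Origin under its centre.
- screwdriver: Screwdriver with a red handle lying on the bench, about 200 mm long, bystander.
- tongs: Steel tongs lying flat, 220 mm long, bystander. Origin at their pivot.
- jar: Glass jar, 70 mm wide, 100 mm high, bystander. Origin under its centre.
- bar_a: Upright steel flat 100 x 22 x 50 mm, bystander.
- bar_b: Upright steel flat 100 x 22 x 50 mm beside the other, bystander.
Things that resemble listed ones, but are neither listed nor needed, are in the scene too. There is more than one size of the hammer; the job needs the smallest.

How it is judged:
By the outcome, as a careful person would: the job done as asked, in the order asked, and still so for the second after the job is handed in, with the robot touching nothing.
It also fails if it takes over 72 s, if anything falls off the work surface, if the arm or the gripper's body presses on something with over 40 N, if the wrist force passes 120 N, or if a joint passes its speed limit or range.

### The arm

A 6-joint arm with a two-finger parallel gripper is mounted at the origin on the work surface. World frame = base frame: x ahead of the robot, y to its left, z up, the work surface at z = 0. Lengths are in m, angles in rad, forces in N, time in s.
With the tool pointing down it reaches from about 0.425 to 1.125 m from the base axis. Payload 14.9 kg.
Tool frame: the origin (TCP) lies midway between the tips of the shut fingers; the grasp point (between the pads) lies env.tcp_to_grasp behind it (env.tcp_to_grasp is the distance from the TCP to the grasp point, in m); z points along the fingers, y is the line along which they close (so a half turn about z gives the same grasp; the last joint's range is limited). The gripper opens to 91 mm and grips with 3 to 60 N. Pads are 32 mm wide; open, the fingers measure 118 mm over their backs; the gripper's body (76 mm by 178 mm) begins 60 mm behind the grasp point.
Start: joints at [1.114, 0.379, 1.734, -0, 1.028, -0.033], TCP at [0.288, 0.638, 0.214] pointing down, gripper open.
Joint ranges: [-2.77, 2.77], [-0.74, 2.19], [0, 2.66], [-1.06, 4.2], [0.31, 2.87], [-3.08, 3.08]. Speed limits (rad/s): [1.89, 1.89, 2.39, 3.14, 3.14, 3.14].

### API

Orientations are given as [roll, pitch, yaw] about the fixed x, y, z axes, in that order (R = Rz(yaw) Ry(pitch) Rx(roll)).
In Python, from cell import env gives the robot as it stands. The module is installed in compiled form; this text tells all that it offers.
- The arm moves only by the shell command python3 -m handwheel 'ROWS' [FORCE]. ROWS is JSON, a list of rows, each a list of 3 entries, a list of its own where there are three numbers: the opening, from -1 (shut) to 1 (fully open), then the shift along the tool's x, y, z normalised to -1 to 1, where 1 is 0.03 m, then the turn about the tool's z normalised to -1 to 1, where 1 is 0.08 rad. A call has 1 to 12 rows; each row shifts and turns the commanded pose from where the row before left it, along the tool's axes as they then stand; what a row does not reach is not made up. A row lasts 1/12 s, in which the tool goes at most 41.7 mm and 7.16 degrees, less where a joint would pass 70% of its speed; a pose out of reach is approached as far as the arm can. A call with a number of a shift or a turn outside -1 to 1 is refused whole. A call with a gripper value outside its range is refused whole. The fingers move at their own pace and stop on an object; FORCE is the grip in N (left out, the last holds). Time passes only in rows, so rows that do not move let the fingers close. It gives the time, the measured TCP pose, the force, the opening and the grip force at its end, in the units of the state.
- env.read_state(): the state, without advancing time (a new reading comes with each control period).
- env.get_image(name): name is "side" or "top"; returns a dict with "image" (384x512x3 uint8, red, green, blue), "depth" (384x512 float32, m along the optical axis (not along the pixel's ray), 0 where there is no reading), "intrinsics" (3x3 intrinsics, pixels), "camera_from_world" (4x4, takes a point from world to camera coordinates). Camera axes: x right, y up, looking along -z (the intrinsics and any distortion apply to the point x, -y, -z); pixel columns grow to the right and rows downward; lengths in m; the calibration is good to about 2 mm. A picture is of the moment at which its call begins.
- env.close_job(): hands the job in; it is judged then, once.
Trained networks look in a picture, given as the dict that the camera call returned (one of the last four; its "shot" number tells which), for a name from the list of things; names that differ only in an ending like _2 or _b are one class to them, and where a whole thing is asked for, a point or a joint stands for the part that bears it (a point fixed in the world has none). Each returns a list of dicts, best first, with "confidence" (0 to 1); they miss things now and then, are a little off and sometimes report something else, mostly with a low value. They report only what shows in the picture. A call takes as long as a camera call. They do not tell look-alikes from the thing itself.
- env.spot_in(label, picture): "extent" ([left, top, right, bottom] as shares, 0 to 1, of the picture: columns of its width, rows of its height, round what is visible of it).
- env.spot_point(label, picture): "location" ([column, row] as shares, 0 to 1, of the picture: columns of its width, rows of its height: a listed point, or the origin of a listed thing).
The state is a dict: "time": time; "joint_pos": joint angles; "joint_velocities": joint speeds; "joint_efforts": joint torques, N m; "eef_pos": TCP position; "ee_rot": TCP orientation; "contact_force": force on the tool from outside, world axes, zero at the start; "moment": the same for the moment, N m; "finger_gap": opening from 0.0 (shut) to 1.0 (fully open); "gripper_force": force on a finger pad.
Only numpy, scipy, OpenCV 4.12 (cv2) and the standard library are available. Lean on these libraries where they do the work, as an engineer would, in place of code of your own. Each camera call takes 0.05 s, during which the arm holds its last target. There are 200 camera calls.

## Working session

There is one attempt and no reset: what is moved stays moved. The work goes in short steps, Python scripts to look and compute and a shell command to move; the robot and the scene stay as the last step left them, time stands still between calls to the robot, and variables do not carry over. Pictures are saved under pics/ and viewed, at most 10 in all, crops included, and the job is handed in when it is done.

```bash
mkdir -p pics; ls; cat > h.py <<'E'
import numpy as np, cv2
from cell import env
def snap(n):
    return env.get_image(n)
def px2w(p,u,v,d=None):
    K=p["intrinsics"];T=np.linalg.inv(p["camera_from_world"])
    if d is None: d=p["depth"][int(round(v)),int(round(u))]
    c=np.array([(u-K[0,2])/K[0,0]*d,-(v-K[1,2])/K[1,1]*d,-d,1]);return (T@c)[:3]
def onz(p,u,v,z):
    a=px2w(p,u,v,1.);o=np.linalg.inv(p["camera_from_world"])[:3,3]
    return o+(a-o)*(z-o[2])/(a[2]-o[2])
def w2px(p,w):
    c=p["camera_from_world"]@np.append(w,1);K=p["intrinsics"]
    return np.array([K[0,2]+K[0,0]*c[0]/-c[2],K[1,2]+K[1,1]*-c[1]/-c[2]])
def save(p,f,box=None,s=1):
    im=p["image"][:,:,::-1]
    if box: im=im[box[1]:box[3],box[0]:box[2]]
    cv2.imwrite(f,cv2.resize(im,None,fx=s,fy=s,interpolation=cv2.INTER_CUBIC))
def cloud(p):
    K=p["intrinsics"];d=p["depth"];v,u=np.mgrid[:d.shape[0],:d.shape[1]]
    c=np.stack([(u-K[0,2])/K[0,0]*d,-(v-K[1,2])/K[1,1]*d,-d,np.ones_like(d)],-1)
    w=(c@np.linalg.inv(p["camera_from_world"]).T)[...,:3];w[d==0]=np.nan;return w
E
python3 - <<'E'
from h import *
ps={n:snap(n) for n in("top","side")}
np.set_printoptions(precision=3,suppress=True)
save(ps["top"],"pics/a.png",None,1.5);save(ps["side"],"pics/b.png",None,1.5)
print(env.tcp_to_grasp,env.read_state())
H=np.array([512,384])
zs=dict(stand=0,grip_bar=.262,hook_seat=.235,hook_tips=.247,keeper=.273,hammer=.195,block=0,mug=0,tin=0,jar=0)
for n,p in ps.items():
    print(n,np.linalg.inv(p["camera_from_world"])[:3,3])
    for l,z in zs.items():
        for r in env.spot_point(l,p)[:4]:
            uv=np.array(r["location"])*H; print(l,round(r["confidence"],2),uv,onz(p,*uv,z))
E
```

```text
pics
0.0188 {'time': 0.1, 'joint_pos': array([ 1.114,  0.379,  1.735,  0.   ,  1.029, -0.033]), 'joint_velocities': array([-0.001, -0.002, -0.001, -0.001, -0.   , -0.   ]), 'joint_efforts': array([  0.   , -76.503, -43.529,   0.065,   0.04 ,   0.   ]), 'eef_pos': array([0.288, 0.638, 0.213]), 'ee_rot': array([-3.141, -0.   ,  2.718]), 'contact_force': array([-0.183, -0.63 , -0.504]), 'moment': array([-0.008,  0.026,  0.002]), 'gripper_force': 0.0, 'finger_gap': 1.0010228463155557}
top [ 0.431 -0.021  1.394]
stand 0.59 [210.688 148.992] [0.669 0.147 0.   ]
grip_bar 0.72 [204.083 135.014] [0.665 0.135 0.262]
hook_seat 0.9 [159.386 139.891] [0.656 0.273 0.235]
hook_tips 0.64 [202.394 132.211] [0.677 0.143 0.247]
hook_tips 0.63 [151.501 138.893] [0.657 0.294 0.247]
keeper 0.96 [158.31  137.395] [0.656 0.267 0.273]
hammer 0.64 [340.992 194.304] [ 0.495 -0.277  0.195]
hammer 0.56 [401.818 258.701] [ 0.3   -0.457  0.195]
block 0.66 [329.114 196.685] [ 0.497 -0.276  0.   ]
mug 0.7 [156.877 224.102] [0.399 0.337 0.   ]
tin 0.67 [160.614 141.888] [0.695 0.328 0.   ]
tin 0.64 [265.523 207.206] 
[... 213 characters left out ...]
64.294 130.406] [ 0.88   0.468 -0.   ]
grip_bar 0.94 [262.81  130.099] [0.671 0.154 0.262]
hook_seat 0.62 [243.507 125.414] [0.651 0.249 0.235]
hook_tips 0.75 [239.206 114.202] [0.666 0.304 0.247]
keeper 0.98 [239.718 113.203] [0.651 0.272 0.273]
hammer 0.94 [292.301 250.714] [ 0.491 -0.271  0.195]
hammer 0.75 [232.704 261.619] [ 0.341 -0.216  0.195]
hammer 0.74 [262.81  334.502] [ 0.302 -0.421  0.195]
hammer 0.28 [293.786 291.418] [ 0.422 -0.371  0.195]
block 0.7 [293.581 290.496] [ 0.502 -0.278  0.   ]
mug 0.81 [180.122 182.899] [0.41 0.35 0.  ]
mug 0.59 [261.581 188.39 ] [0.661 0.149 0.   ]
tin 0.73 [242.278 246.413] [ 0.457 -0.052  0.   ]
jar 0.64 [342.323 230.592] [ 0.78  -0.179  0.   ]
```

View pics/a.png

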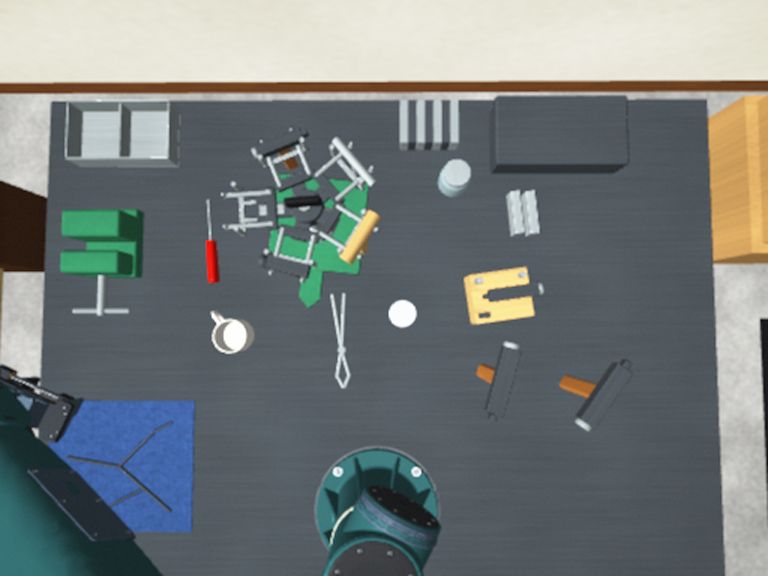

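View pics/b.png

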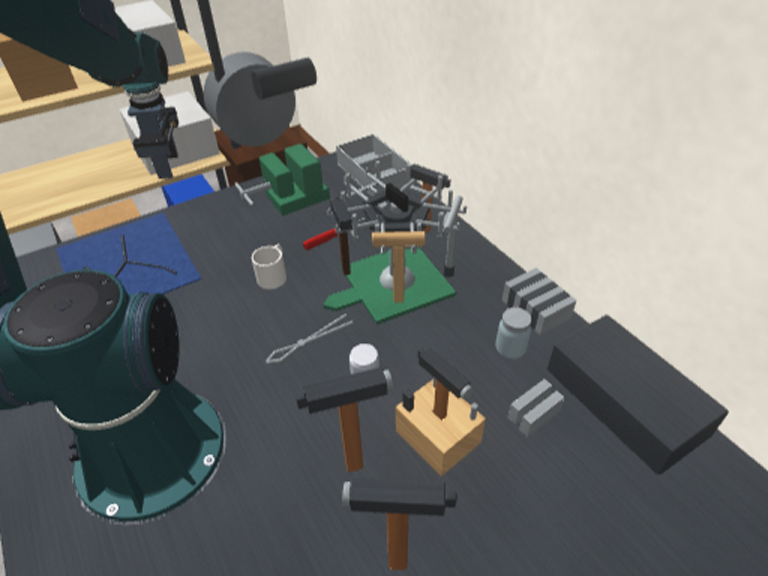

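The pictures show: the hammer in the wooden block at side ≈(292,250) and top ≈(341,194), and two bigger hammers free-standing at side ≈(232,262) and (263,335). The one in the block fits the description. The empty hook is at top ≈(159,140), and the toe tip is at top ≈(207,203). Next I confirm the hammer in a crop and fit the geometry.

```bash
python3 - <<'E'
from h import *
np.set_printoptions(precision=4,suppress=True)
ps={n:snap(n) for n in("top","side")}
a=cv2.resize(ps["top"]["image"][70:230,130:370],None,fx=2.2,fy=2.2,interpolation=cv2.INTER_CUBIC)
b=cv2.resize(ps["side"]["image"][225:320,190:350],(352,209),interpolation=cv2.INTER_CUBIC)
c=cv2.resize(ps["side"]["image"][95:185,200:320],(352,264),interpolation=cv2.INTER_CUBIC)
W=np.zeros((600,800,3),np.uint8);W[:352,:528]=a;W[370:579,:352]=b;W[336+16:352+264,400:752]=c[:248] if False else c[:248] if c[:264].shape[0]<0 else c[16:264];cv2.imwrite("pics/c.png",W[:,:,::-1])
def rect(q):
    r=cv2.minAreaRect((q*1000).astype(np.float32));return r
for n,p in ps.items():
    w=cloud(p);im=p["image"].astype(int);g=(im[...,1]>im[...,0]+25)&(im[...,1]>im[...,2]+10)
    near=np.hypot(w[...,0]-.668,w[...,1]-.147)<.25
    m=g&near&(abs(w[...,2]-.014)<.008);q=w[m]
    print(n,"foot",len(q),q.mean(0))
    A=np.array([.668,.147])
    t=q[np.hypot(*(q[:,:2]-A).T)>.158]
    lo=q[(q[:,0]<.535)]
    print("toe far",len(lo),lo.min(0),lo.max(0))
    np.save(n+"foot.npy",q)
    m=(np.hypot(w[...,0]-.668,w[...,1]-.147)<.06)&(w[...,2]>.27)&(w[...,2]<.292);q=w[m]
    print("bar",len(q),q.mean(0),rect(q[:,:2]))
    m=(np.hypot(w[...,0]-.495,w[...,1]+.275)<.075)&(w[...,2]>.19)&(w[...,2]<.235);q=w[m]
    print("head",len(q),q.mean(0),q[:,2].max(),rect(q[:,:2]), rect(q[q[:,2]>.212][:,:2]))
E
```

```text
top foot 1651 [0.6302 0.1332 0.0127]
toe far 200 [0.4705 0.1338 0.006 ] [0.5347 0.1867 0.018 ]
bar 126 [0.6655 0.1433 0.2798] ((666.2430419921875, 143.3092498779297), (14.026825904846191, 66.50848388671875), 4.129017353057861)
head 335 [ 0.4917 -0.2736  0.2185] 0.2252238721426454 ((491.74603271484375, -272.8490905761719), (25.992380142211914, 119.46257781982422), 8.2162504196167) ((491.8825988769531, -273.1469421386719), (25.92519760131836, 118.83330535888672), 8.11682415008545)
side foot 1986 [0.6432 0.1264 0.0165]
toe far 161 [0.4712 0.1329 0.0066] [0.5349 0.1834 0.0193]
bar 98 [0.667  0.1382 0.2803] ((668.8543701171875, 141.7788543701172), (16.54608917236328, 70.3914566040039), 5.691917896270752)
head 546 [ 0.4922 -0.2824  0.2183] 0.22687768944105258 ((494.8416442871094, -275.065673828125), (28.070701599121094, 120.10225677490234), 8.597777366638184) ((494.9705810546875, -274.8477478027344), (27.750585556030273, 119.70978546142578), 8.597777366638184)
```

View pics/c.png

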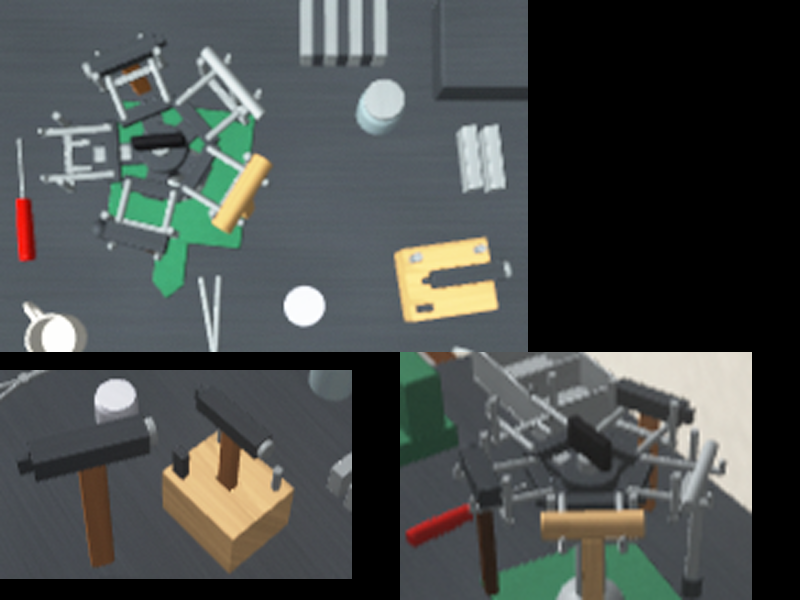

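The block's hammer is 120 × 26 mm, so it is the smallest; the neighbour is plainly larger. Next is the stand's pose, from the green foot.

```bash
cat > foot.py <<'E'
from h import *
from scipy.optimize import minimize
np.set_printoptions(precision=4,suppress=True)
def fit(p):
    im=p["image"].astype(int);w=cloud(p);g=(im[...,1]>im[...,0]+25)&(im[...,1]>im[...,2]+10)
    d=p["depth"]; v,u=np.mgrid[:384,:512]
    pts=np.array([onz(p,a,b,.014)[:2] for a,b in zip(u.ravel()[::1],v.ravel())]) if 0 else None
    T=np.linalg.inv(p["camera_from_world"]);o=T[:3,3];r=w-o
    f=o+r*((.014-o[2])/r[...,2])[...,None]
    m=(np.hypot(f[...,0]-.667,f[...,1]-.143)<.26)&(w[...,2]<.03)&(w[...,2]>-.01)
    P=f[m][:,:2];G=g[m]
    def model(q):
        x,y,t,s,h=q;c,sn=np.cos(t),np.sin(t)
        D=P-[x,y];a=D@[c,sn];b=D@[-sn,c]
        sq=.11-np.maximum(abs(a),abs(b))
        hw=np.where(a<s,.025,.025-(a-s)*(.025-h)/(.2-s))
        toe=np.minimum.reduce([a,.2-a,hw-abs(b)])
        return 1/(1+np.exp(-np.clip(np.maximum(sq,toe)/.002,-40,40)))
    best=min((minimize(lambda q:np.mean((model(q)-G)**2),[.667,.143,t0,.17,.01],method="Nelder-Mead",options=dict(xatol=1e-5,fatol=1e-8,maxiter=3000,initial_simplex=None)) for t0 in(3.05,3.15,2.95)),key=lambda r:r.fun)
    return best.x,best.fun
E
python3 - <<'E'
from foot import *
for n in("top","side"):
    x,f=fit(snap(n));print(n,x,np.degrees(x[2]),f)
E
```

```text
top [0.6673 0.1423 3.0324 0.1793 0.0039] 173.7422780348555 0.007143698736963714
side [0.6688 0.1396 3.0303 0.1813 0.0053] 173.62151137678413 0.017305194075488105
```

```bash
python3 -m handwheel '[[0,[0,0,-0.9],0],[0,[-0.4,-0.2,-0.9],0],[0,[-0.83,-0.45,-0.8],0],[0,[-0.83,-0.45,-0.8],0],[0,[-0.83,-0.45,0],0],[0,[-0.83,-0.45,0],0],[0,[-0.83,-0.45,0],0],[0,[-0.83,-0.45,0],0],[0,[-0.83,-0.45,0],0],[0,[-0.83,-0.45,0],0],[0,[-0.83,-0.45,0],0],[0,[-0.83,-0.45,0],0]]' 30
python3 -m handwheel '[[0,[-0.83,-0.45,0],0],[0,[-0.83,-0.45,0],0],[0,[-0.83,-0.45,0],0],[0,[-0.83,-0.45,0],0],[0,[-0.83,-0.45,0],0],[0,[-0.83,-0.45,0],0],[0,[-0.83,-0.45,0],0],[0,[-0.83,-0.45,0],0],[0,[-0.83,-0.45,0],0],[0,[-0.83,-0.45,0],0],[0,[-0.83,-0.45,0],0],[0,[-0.4,-0.2,0],0]]'
python3 -m handwheel '[[0,[0,0,0],1],[0,[0,0,0],1],[0,[0,0,0],1],[0,[0,0,0],1],[0,[0,0,0],1],[0,[0,0,0],1],[0,[0,0,0],1],[0,[0,0,0],1],[0,[0,0,0],1],[0,[0,0,0],1],[0,[0,0,0],1],[0,[0,0,0],1]]'
python3 -m handwheel '[[0,[0,0,0],1],[0,[0,0,0],0.3],[0,[0,0,0],0]]'
```

```text
time: 2.3
eef_pos: [0.4685, 0.401, 0.3161]
ee_rot: [3.141, 0.0, 2.718]
contact_force: [0.2, -0.1, 0.4]
finger_gap: 0.501
gripper_force: 0.0
time: 3.3
eef_pos: [0.6663, 0.1415, 0.3159]
ee_rot: [-3.141, 0.0, 2.716]
contact_force: [-0.4, 0.7, 0.4]
finger_gap: 0.5
gripper_force: 0.0
time: 4.3
eef_pos: [0.6646, 0.1443, 0.3159]
ee_rot: [-3.141, -0.0, 1.754]
contact_force: [-0.1, -1.6, 0.3]
finger_gap: 0.5
gripper_force: 0.0
time: 4.55
eef_pos: [0.6647, 0.1441, 0.3159]
ee_rot: [-3.142, -0.0, 1.654]
contact_force: [-0.6, 0.3, -0.7]
finger_gap: 0.501
gripper_force: 0.0
```

```bash
python3 -m handwheel '[[0,[-0.07,0.08,0.6],0],[0,[0,0,0.8],0],[0,[0,0,0.6],0],[0,[0,0,0.2],0],[0,[0,0,0],0],[-1,[0,0,0],0],[-1,[0,0,0],0],[-1,[0,0,0],0],[-1,[0,0,0],0],[-1,[0,0,0],0],[-1,[0,0,0],0]]' 30
python3 - <<'E'
from cell import env
s=env.read_state();print(s["contact_force"],s["moment"],s["gripper_force"],s["finger_gap"]*91,s["eef_pos"])
E
```

```text
time: 5.47
eef_pos: [0.669, 0.1421, 0.2508]
ee_rot: [3.137, -0.0, 1.654]
contact_force: [11.4, 1.3, -3.3]
finger_gap: 0.149
gripper_force: 30.0
[11.44172268  1.33797027 -3.33619653] [ 0.06391745 -1.1976578  -0.18333897] 30.012156665325165 13.556277986153278 [0.66897577 0.14213156 0.25075637]
```

```bash
python3 -m handwheel '[[-1,[0,0.07,0],0],[-1,[0,0,0],0],[-1,[0,0,0],0]]' 40
```

```text
time: 5.72
eef_pos: [0.669, 0.1421, 0.2507]
ee_rot: [-3.14, -0.0, 1.654]
contact_force: [-9.9, -0.7, 8.9]
finger_gap: 0.151
gripper_force: 40.0
```

```bash
python3 -m handwheel '[[-1,[0,-0.03,0],0],[-1,[0,0,0],-0.3],[-1,[0,0,0],-0.5],[-1,[0,0,0],-0.5],[-1,[0,0,0],-0.5],[-1,[0,0,0],-0.5],[-1,[0,0,0],-0.5],[-1,[0,0,0],-0.5],[-1,[0,0,0],-0.5]]' 50
```

```text
time: 6.47
eef_pos: [0.6685, 0.142, 0.2507]
ee_rot: [-3.141, -0.0, 1.961]
contact_force: [-4.5, -1.3, 9.7]
finger_gap: 0.151
gripper_force: 50.0
```

```bash
python3 -m handwheel '[[-1,[0,0,0],-0.7],[-1,[0,0,0],-0.7],[-1,[0,0,0],-0.7],[-1,[0,0,0],-0.7],[-1,[0,0,0],-0.7],[-1,[0,0,0],-0.7],[-1,[0,0,0],-0.7],[-1,[0,0,0],-0.7],[-1,[0,0,0],-0.7],[-1,[0,0,0],-0.7]]'
python3 -m handwheel '[[-1,[0,0,0],-0.7],[-1,[0,0,0],-0.7],[-1,[0,0,0],-0.7],[-1,[0,0,0],-0.7],[-1,[0,0,0],-0.7],[-1,[0,0,0],-0.7],[-1,[0,0,0],-0.7],[-1,[0,0,0],-0.7],[-1,[0,0,0],-0.4],[-1,[0,0,0],-0.1],[-1,[0,0,0],0]]'
```

```text
time: 7.3
eef_pos: [0.6679, 0.1416, 0.2507]
ee_rot: [-3.14, -0.001, 2.522]
contact_force: [-11.7, -6.1, 12.9]
finger_gap: 0.15
gripper_force: 50.0
time: 8.22
eef_pos: [0.6677, 0.1409, 0.2507]
ee_rot: [-3.139, -0.002, 3.008]
contact_force: [-14.5, -9.9, 14.7]
finger_gap: 0.151
gripper_force: 50.0
```

```bash
python3 -m handwheel '[[-1,[0.04,-0.04,0],-0.3],[-1,[0,0,0],0],[-1,[0,0,0],0]]'
python3 - <<'E'
from foot import *
for n in("top",):
    p=snap(n);x,f=fit(p);print(n,x,f)
    for l,z in dict(grip_bar=.262,hook_seat=.235,hook_tips=.247,keeper=.273).items():
        for r in env.spot_point(l,p)[:2]:
            uv=np.array(r["location"])*[512,384];w=onz(p,*uv,z);print(l,round(r["confidence"],2),w,np.arctan2(w[1]-.1415,w[0]-.668))
s=env.read_state();print(s["moment"],s["ee_rot"])
E
```

```text
time: 8.47
eef_pos: [0.6677, 0.1409, 0.2507]
ee_rot: [3.142, 0.001, 3.031]
contact_force: [-0.5, -2.2, 7.7]
finger_gap: 0.15
gripper_force: 50.0
top [0.6665 0.1426 3.0361 0.1684 0.0104] 0.0036029850518997826
grip_bar 0.58 [ 0.6381 -0.2653  0.262 ] -1.6442529719123333
hook_tips 0.54 [ 0.4944 -0.2632  0.247 ] -1.9760535490837947
[-0.22    0.3536 -0.0535] [-3.1415  0.0009  3.0308]
```

```bash
python3 -m handwheel '[[0,[0,0,0],0],[0,[0,0,0],0],[0,[0,0,0],0],[0,[0,0,0],0],[0,[0,0,-0.5],0],[0,[0,0,-0.9],0],[0,[0,0,-0.9],0],[0,[0,0,-0.5],0],[0,[0.28,-0.96,0],0],[0,[0.28,-0.96,0],0],[0,[0.28,-0.96,0],0],[0,[0.28,-0.96,0],0]]'
python3 -m handwheel '[[0,[0.28,-0.96,0],0],[0,[0.28,-0.96,0],0],[0,[0.28,-0.96,0],0],[0,[0.28,-0.96,0],0],[0,[0.28,-0.96,0],0],[0,[0.28,-0.96,0],0],[0,[0.28,-0.96,0],0],[0,[0.28,-0.96,0],0],[0,[0.28,-0.96,0],0],[0,[0.28,-0.96,0],0],[0,[0.34,-1,0],0]]'
python3 -m handwheel '[[0,[0,0,0],1],[0,[0,0,0],1],[0,[0,0,0],1],[0,[0,0,0],1],[0,[0,0,0],1],[0,[0,0,0],1],[0,[0,0,0],1],[0,[0,0,0],1],[0,[0,0,0],1],[0,[0,0,0],1],[0,[0,0,0],1],[0,[0,0,0],1]]'
python3 -m handwheel '[[0,[0,0,0],1],[0,[0,0,0],1],[0,[0,0,0],1],[0,[0,0,0],1],[0,[0,0,0],0.5],[0,[0,0,0],0]]'
python3 - <<'E'
from foot import *
H=np.array([512,384])
for n in("top","side"):
    p=snap(n);x,f=fit(p);print(n,x,f)
    for l,z in dict(stand=0,grip_bar=.262,hook_seat=.235,hook_tips=.247,keeper=.273,hammer=.195).items():
        for r in env.spot_point(l,p)[:2]:
            uv=np.array(r["location"])*H;w=onz(p,*uv,z);print(l,round(r["confidence"],2),uv,w,np.arctan2(w[1]-.1415,w[0]-.668))
    w=cloud(p);m=(np.hypot(w[...,0]-.668,w[...,1]-.142)<.06)&(w[...,2]>.27)&(w[...,2]<.292);q=w[m]
    print("bar",len(q),q.mean(0),cv2.minAreaRect((q[:,:2]*1000).astype(np.float32)))
    im=p["image"]
    save(p,"pics/d_%s.png"%n,(150,80,290,230) if n=="top" else (180,90,330,230),4)
E
```

```text
time: 9.72
eef_pos: [0.6203, 0.0293, 0.3345]
ee_rot: [-3.142, 0.0, 3.03]
contact_force: [0.4, -0.5, 0.2]
finger_gap: 0.499
gripper_force: 0.0
time: 10.63
eef_pos: [0.4913, -0.2764, 0.3346]
ee_rot: [-3.141, 0.001, 3.03]
contact_force: [0.8, -0.4, -0.8]
finger_gap: 0.496
gripper_force: 0.0
time: 11.63
eef_pos: [0.4919, -0.2752, 0.3344]
ee_rot: [3.141, 0.0, 2.066]
contact_force: [-0.9, -0.9, -1.1]
finger_gap: 0.5
gripper_force: 0.0
time: 12.13
eef_pos: [0.4919, -0.2752, 0.3344]
ee_rot: [3.141, 0.0, 1.708]
contact_force: [0.4, -0.3, 0.0]
finger_gap: 0.501
gripper_force: 0.0
top [0.6667 0.143  3.0358 0.1786 0.0029] 0.007073403223740296
stand 0.74 [211.5072 150.4896] [0.6632 0.1444 0.    ] 2.601533307336305
stand 0.58 [340.1216 191.1936] [ 0.5163 -0.3152  0.    ] -1.891449767366666
grip_bar 0.81 [201.8816 132.2112] [0.6736 0.142  0.262 ] 0.08572770481940724
hook_seat 0.61 [198.5024 179.4048] [0.5372 0.1547 0.235 ] 3.0413298380026466
hook_tips 0.76 [195.4816 185.5872] [0.5179 0.1616 0.247 ] 3.008715382088274
keeper 0.95 [198.5024 174.9888] [0.5465 0.149  0.273 ] 3.079691064690858
hammer 0.9
[... 441 characters left out ...]
 [ 0.6855 -0.3186 -0.    ] -1.5327562254802138
grip_bar 0.61 [263.68   128.4864] [0.679 0.16  0.262] 1.0360026293654616
hook_seat 0.88 [230.912  149.4144] [0.5448 0.1516 0.235 ] 3.059647791947234
hook_tips 0.89 [220.8256 147.6096] [0.5149 0.1641 0.247 ] 2.9952219546703023
keeper 0.75 [233.0112 139.008 ] [0.5552 0.1513 0.273 ] 3.0549954372073898
keeper 0.53 [291.3792 250.9824] [ 0.4504 -0.3159  0.273 ] -2.014826056698619
hammer 0.83 [232.8064 262.1952] [ 0.3407 -0.2177  0.195 ] -2.3097972617407203
hammer 0.68 [293.6832 248.9088] [ 0.4972 -0.2678  0.195 ] -1.9660991357481867
bar 0 [nan nan nan] ((0.0, 0.0), (0.0, 0.0), 0.0)<stdin>:9: RuntimeWarning: Mean of empty slice.
  ret = um.true_divide(
```

View pics/d_top.png

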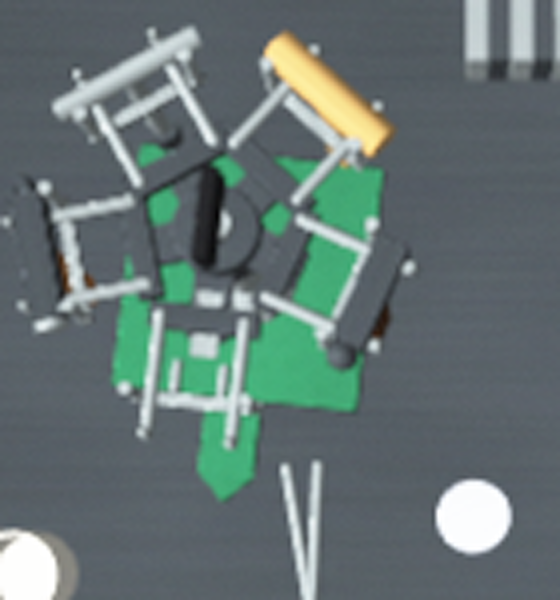

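View pics/d_side.png

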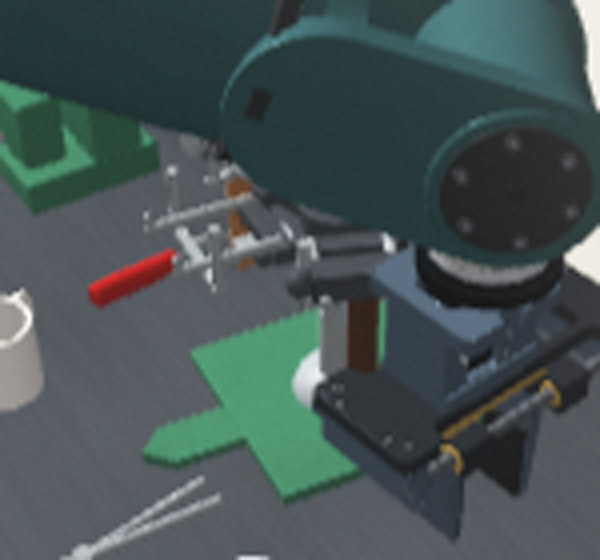

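The top crop shows the empty hook (prong tips ≈(143,432) and (230,443)) lying centred over the toe, and its keeper bar at ≈(195,402). The angle of 173.6° matches the stand's 173.7°. Now I grasp the hammer.

```bash
python3 -m handwheel '[[0,[0,0,0.8],-0.1],[0,[0,0,1],0],[0,[0,0,1],0],[0,[0,0,1],0],[0,[0,0,0.6],0],[0,[0,0,0.23],0],[0,[0,0,0],0],[-1,[0,0,0],0],[-1,[0,0,0],0],[-1,[0,0,0],0],[-1,[0,0,0],0],[-1,[0,0,0],0]]' 15
python3 -c "
from cell import env
s=env.read_state();print(s['contact_force'],s['moment'],s['finger_gap']*91,s['gripper_force'],s['eef_pos'],s['ee_rot'])"
```

```text
time: 13.83
eef_pos: [0.4928, -0.2757, 0.1964]
ee_rot: [3.14, 0.002, 1.718]
contact_force: [0.3, 0.7, 6.5]
finger_gap: 0.288
gripper_force: 15.0
[0.30944195 0.74930924 6.54991348] [ 0.05796351 -0.09193373 -0.00999554] 26.198921335606002 14.993302971124649 [ 0.49280993 -0.27571191  0.1964434 ] [3.13957557e+00 1.51794351e-03 1.71771269e+00]
```

```bash
python3 -m handwheel '[[-1,[0,0,0],0],[-1,[0,0,0],0],[-1,[0,0,-0.2],0],[-1,[0,0,-0.3],0],[-1,[0,0,-0.4],0],[-1,[0,0,-0.4],0],[-1,[0,0,-0.4],0],[-1,[0,0,-0.4],0],[-1,[0,0,-0.4],0],[-1,[0,0,-0.4],0],[-1,[0,0,-0.3],0],[-1,[0,0,0],0]]' 55
python3 -c "
from cell import env
s=env.read_state();print(s['contact_force'],s['moment'],s['finger_gap']*91,s['gripper_force'],s['eef_pos'],s['ee_rot'])"
```

```text
time: 14.83
eef_pos: [0.4927, -0.2757, 0.2934]
ee_rot: [3.139, 0.002, 1.718]
contact_force: [0.8, 0.5, -5.8]
finger_gap: 0.282
gripper_force: 55.0
[ 0.77332019  0.51134959 -5.7997247 ] [-0.07093696  0.06783014  0.01985401] 25.652631067414816 54.9747633934021 [ 0.49269573 -0.27572777  0.29343123] [3.13943058e+00 1.89784420e-03 1.71783878e+00]
```

```bash
python3 -m handwheel '[[-1,[0.4,0.075,0],0],[-1,[0.85,0.075,0],0],[-1,[0.85,0.075,0],0],[-1,[0.85,0.075,0],0],[-1,[0.85,0.075,0],0],[-1,[0.85,0.075,0],0],[-1,[0.85,0.075,0],0],[-1,[0.85,0.075,0],0],[-1,[0.85,0.075,0],0],[-1,[0.85,0.075,0],0],[-1,[0.85,0.075,0],0],[-1,[0.85,0.075,0],0]]'
python3 -m handwheel '[[-1,[0.85,0.075,0],0],[-1,[0.85,0.075,0],0],[-1,[0.85,0.075,0],0],[-1,[0.85,0.075,0],0],[-1,[0.85,0.075,0],0],[-1,[0.6,0.075,0],0.3],[-1,[0,0,0],0.8],[-1,[0,0,0],0.8],[-1,[0,0,0],0.8],[-1,[0,0,0],0.5],[-1,[0,0,0],0],[-1,[0,0,0],0]]'
python3 - <<'E'
from h import *
np.set_printoptions(precision=4,suppress=True)
s=env.read_state();print(s['contact_force'],s['moment'],s['eef_pos'],s['ee_rot'])
p=snap("top");q=snap("side")
for n,P in(("top",p),("side",q)):
    for l,z in dict(hook_seat=.235,hook_tips=.247,keeper=.273).items():
        for r in env.spot_point(l,P)[:2]:
            uv=np.array(r["location"])*[512,384];print(n,l,round(r["confidence"],2),uv,onz(P,*uv,z))
W=np.zeros((600,800,3),np.uint8)
W[:480,:400]=cv2.resize(p["image"][105:225,150:250],(400,480),interpolation=cv2.INTER_CUBIC)
W[:480,400:800]=cv2.resize(q["image"][90:210,160:260],(400,480),interpolation=cv2.INTER_CUBIC)
cv2.imwrite("pics/e.png",W[:480,:,::-1])
E
```

```text
time: 15.83
eef_pos: [0.4748, 0.0198, 0.2903]
ee_rot: [-3.14, -0.0, 1.718]
contact_force: [1.2, 0.2, -3.8]
finger_gap: 0.283
gripper_force: 55.0
time: 16.83
eef_pos: [0.4672, 0.1641, 0.2904]
ee_rot: [-3.141, 0.0, 1.463]
contact_force: [-0.4, 0.7, -6.1]
finger_gap: 0.284
gripper_force: 55.0
[-0.3904  0.6863 -6.1218] [-0.0739  0.0581  0.0038] [0.4672 0.1641 0.2904] [-3.1406  0.0004  1.4634]
top hook_seat 0.82 [198.5024 176.7936] [0.545  0.1547 0.235 ]
top hook_tips 0.82 [194.6112 182.208 ] [0.5279 0.1642 0.247 ]
top hook_tips 0.26 [138.7008 162.3936] [0.5868 0.3305 0.247 ]
top keeper 0.86 [198.6048 175.6032] [0.5447 0.1487 0.273 ]
top keeper 0.33 [197.376  181.4016] [0.528  0.1521 0.273 ]
side hook_seat 0.74 [229.2224 149.4912] [0.5399 0.1543 0.235 ]
side hook_tips 0.72 [222.4128 146.6112] [0.5218 0.166  0.247 ]
side hook_tips 0.62 [206.8992 140.0832] [0.4954 0.2264 0.247 ]
side keeper 0.61 [182.016 184.896] [0.3264 0.0399 0.273 ]
side keeper 0.55 [229.2224 139.3152] [0.5441 0.1566 0.273 ]
```

View pics/e.png

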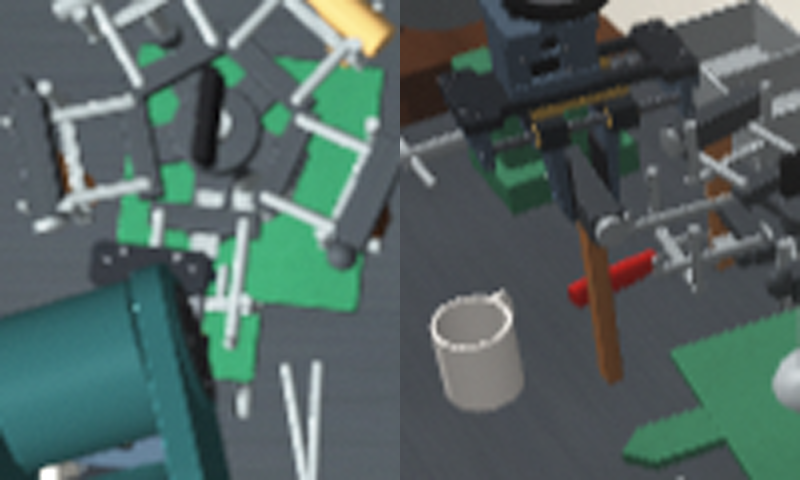

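```bash
python3 -m handwheel '[[-1,[0,0,0.4],0],[-1,[0,0,0.5],0],[-1,[0,0,0.3],0],[-1,[0,0.3,0],0],[-1,[0,0.4,0],0],[-1,[0,0.3,0],0],[-1,[0,0.2,0],0],[-1,[0,0,0],0],[-1,[0,0,0],0]]'
python3 -m handwheel '[[-1,[0,0.05,0],0],[-1,[0,0.05,0],0],[-1,[0,0.05,0],0],[-1,[0,0,0],0]]'
python3 -m handwheel '[[-1,[0,0.05,0],0],[-1,[0,0.05,0],0],[-1,[0,0.03,0],0],[-1,[0,0,0],0]]'
```

```text
time: 17.98
eef_pos: [0.5041, 0.16, 0.2552]
ee_rot: [3.141, -0.0, 1.461]
contact_force: [-0.1, -0.8, -6.1]
finger_gap: 0.283
gripper_force: 55.0
time: 18.32
eef_pos: [0.5083, 0.1596, 0.2552]
ee_rot: [3.141, -0.0, 1.462]
contact_force: [-0.3, -0.5, -5.5]
finger_gap: 0.28
gripper_force: 55.0
time: 18.65
eef_pos: [0.5122, 0.1592, 0.2551]
ee_rot: [3.141, -0.0, 1.462]
contact_force: [0.1, -0.4, -5.7]
finger_gap: 0.282
gripper_force: 55.0
```

```bash
python3 -m handwheel '[[-1,[0,0.05,0],0],[-1,[0,0.05,0],0],[-1,[0,0,0],0],[-1,[0,0,0],0]]'
python3 -m handwheel '[[-1,[0,0.05,0],0],[-1,[0,0.05,0],0],[-1,[0,0,0],0],[-1,[0,0,0],0]]'
```

```text
time: 18.98
eef_pos: [0.515, 0.1588, 0.255]
ee_rot: [-3.142, 0.0, 1.462]
contact_force: [-0.6, -0.0, -5.4]
finger_gap: 0.286
gripper_force: 55.0
time: 19.32
eef_pos: [0.518, 0.1585, 0.255]
ee_rot: [-3.142, 0.0, 1.462]
contact_force: [-0.0, -0.3, -6.1]
finger_gap: 0.28
gripper_force: 55.0
```

```bash
python3 -m handwheel '[[-1,[0,0.05,0],0],[-1,[0,0.05,0],0],[-1,[0,0,0],0],[-1,[0,0,0],0]]'
python3 -m handwheel '[[-1,[0,0.05,0],0],[-1,[0,0.05,0],0],[-1,[0,0,0],0],[-1,[0,0,0],0]]'
```

```text
time: 19.65
eef_pos: [0.5208, 0.1582, 0.255]
ee_rot: [-3.141, 0.0, 1.462]
contact_force: [-3.6, 0.6, -3.1]
finger_gap: 0.283
gripper_force: 55.0
time: 19.98
eef_pos: [0.5238, 0.1578, 0.2549]
ee_rot: [-3.141, 0.0, 1.462]
contact_force: [-5.3, 1.7, -3.7]
finger_gap: 0.284
gripper_force: 55.0
```

```bash
python3 -m handwheel '[[-1,[0,0.05,0],0],[-1,[0,0.05,0],0],[-1,[0,0,0],0],[-1,[0,0,0],0]]'
python3 -m handwheel '[[-1,[0,0.04,0],0],[-1,[0,0,0],0],[-1,[0,0,0],0]]'
```

```text
time: 20.32
eef_pos: [0.5267, 0.1575, 0.255]
ee_rot: [-3.141, 0.0, 1.462]
contact_force: [-5.1, 1.3, -2.7]
finger_gap: 0.282
gripper_force: 55.0
time: 20.57
eef_pos: [0.5278, 0.1574, 0.255]
ee_rot: [-3.141, 0.0, 1.462]
contact_force: [-7.2, 1.6, -2.2]
finger_gap: 0.279
gripper_force: 55.0
```

```bash
python3 -m handwheel '[[-1,[0,0.03,0],0],[-1,[0,0,0],0],[-1,[0,0,0.05],0],[-1,[0,0,0.1],0],[-1,[0,0,0.05],0],[-1,[0,0,0],0],[-1,[0,0,0],0]]'
python3 -m handwheel '[[-1,[0,0,0.05],0],[-1,[0,0,0.1],0],[-1,[0,0,0.05],0],[-1,[0,0,0],0],[-1,[0,0,0],0]]'
```

```text
time: 21.15
eef_pos: [0.5284, 0.1572, 0.2486]
ee_rot: [-3.14, 0.0, 1.462]
contact_force: [-6.9, 0.8, -2.8]
finger_gap: 0.28
gripper_force: 55.0
time: 21.57
eef_pos: [0.5283, 0.1572, 0.2426]
ee_rot: [-3.14, 0.0, 1.462]
contact_force: [-7.6, 0.3, -4.8]
finger_gap: 0.282
gripper_force: 55.0
```

```bash
python3 -m handwheel '[[-1,[0,0,0.05],0],[-1,[0,0,0.07],0],[-1,[0,0,0.04],0],[-1,[0,0,0],0],[-1,[0,0,0],0]]'
python3 -m handwheel '[[-1,[0,0,0.03],0],[-1,[0,0,0.03],0],[-1,[0,0,0],0],[-1,[0,0,0],0]]'
```

```text
time: 21.98
eef_pos: [0.5284, 0.1572, 0.2379]
ee_rot: [-3.14, 0.0, 1.462]
contact_force: [-7.7, 0.6, -3.3]
finger_gap: 0.281
gripper_force: 55.0
time: 22.32
eef_pos: [0.5286, 0.1572, 0.2364]
ee_rot: [-3.141, 0.0, 1.462]
contact_force: [-6.6, 1.1, -1.4]
finger_gap: 0.281
gripper_force: 55.0
```

```bash
python3 -m handwheel '[[-1,[0,0,0.03],0],[-1,[0,0,0.02],0],[-1,[0,0,0],0],[-1,[0,0,0],0]]'
```

```text
time: 22.65
eef_pos: [0.5287, 0.1573, 0.2362]
ee_rot: [-3.141, 0.0, 1.462]
contact_force: [-15.4, -1.5, 16.1]
finger_gap: 0.282
gripper_force: 55.0
```

```bash
python3 -m handwheel '[[-1,[0,-0.04,-0.03],0],[-1,[0,-0.03,-0.015],0],[-1,[0,0,0],0],[-1,[0,0,0],0]]' 20
python3 - <<'E'
from cell import env
s=env.read_state();print(s['contact_force'],s['moment'],s['eef_pos'])
E
```

```text
time: 22.98
eef_pos: [0.5266, 0.1575, 0.2363]
ee_rot: [-3.141, 0.0, 1.462]
contact_force: [-6.9, 0.4, -0.9]
finger_gap: 0.281
gripper_force: 20.0
[-6.90368315  0.35011477 -0.94387084] [-0.10131889  1.32069702 -0.1968041 ] [0.52656924 0.15751364 0.23634421]
```

```bash
python3 -m handwheel '[[-0.2,[0,0,0],0],[-0.2,[0,0,0],0],[-0.2,[0,0,0],0],[-0.2,[0,0,0],0],[-0.2,[0,0,0],0]]'
python3 - <<'E'
from h import *
np.set_printoptions(precision=4,suppress=True)
p=snap("top");q=snap("side")
w=cloud(q)
for P in(p,q):
    w=cloud(P);m=(np.hypot(w[...,0]-.525,w[...,1]-.157)<.09)&(w[...,2]>.25)&(w[...,2]<.266);k=w[m]
    print(len(k),k.mean(0) if len(k) else 0,np.percentile(k[:,2],[5,50,95]) if len(k) else 0)
W=np.zeros((480,800,3),np.uint8)
W[:,:400]=cv2.resize(p["image"][105:225,150:250],(400,480),interpolation=cv2.INTER_CUBIC)
W[:,400:]=cv2.resize(q["image"][90:210,170:270],(400,480),interpolation=cv2.INTER_CUBIC)
cv2.imwrite("pics/f.png",W[:,:,::-1])
E
```

```text
time: 23.4
eef_pos: [0.5273, 0.1576, 0.2365]
ee_rot: [3.141, -0.0, 1.462]
contact_force: [-0.4, -1.4, 0.5]
finger_gap: 0.403
gripper_force: 0.0
63 [0.5192 0.1099 0.2577] [0.2513 0.2584 0.2622]
237 [0.5259 0.1416 0.2607] [0.2518 0.2623 0.2654]
```

View pics/f.png

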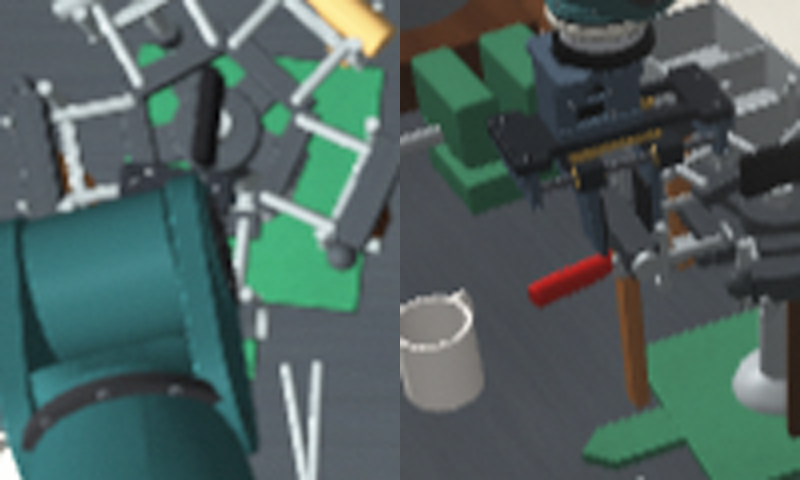

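```bash
python3 -m handwheel '[[-0.2,[0,-0.07,0],0],[-0.2,[0,0,-0.2],0],[-0.2,[0,0,-0.3],0],[-0.2,[0,0,-0.3],0]]'
python3 -m handwheel '[[-0.2,[0,0,-0.6],0],[-0.2,[0,0,-0.9],0],[-0.2,[0,0,-0.9],0],[-0.2,[0,0,-0.6],0],[-0.2,[0,0,0],0],[-0.2,[-0.8,-0.3,0],0],[-0.2,[-0.8,-0.3,0],0],[-0.2,[-0.8,-0.3,0],0],[-0.2,[-0.8,-0.3,0],0],[-0.2,[-0.8,-0.3,0],0],[-0.2,[-0.8,-0.3,0],0],[-0.2,[-0.8,-0.3,0],0]]'
python3 -m handwheel '[[-0.2,[-0.8,0,0],0],[-0.2,[-0.8,0,0],0],[-0.2,[-0.8,0,0],0],[-0.2,[-0.8,0,0],0],[-0.2,[-0.8,0,0],0],[-0.2,[-0.6,0,0],0],[-0.2,[-0.3,0,0],0],[-0.2,[0,0,0],0]]'
python3 - <<'E'
from foot import *
p=snap("top");q=snap("side")
x,f=fit(p);print(x,f)
w=cloud(p);m=(np.hypot(w[...,0]-.668,w[...,1]-.142)<.06)&(w[...,2]>.27)&(w[...,2]<.292);k=w[m]
print("bar",len(k),cv2.minAreaRect((k[:,:2]*1000).astype(np.float32)))
for P in(p,q):
    w=cloud(P);m=(np.hypot(w[...,0]-.525,w[...,1]-.157)<.075)&(w[...,2]>.25)&(w[...,2]<.267);k=w[m]
    c=np.polyfit(k[:,1],k[:,2],1) if len(k)>5 else 0
    print(len(k),k.mean(0),cv2.minAreaRect((k[:,:2]*1000).astype(np.float32)),"z slope along y",c)
W=np.zeros((480,800,3),np.uint8)
W[:,:400]=cv2.resize(p["image"][105:225,150:250],(400,480),interpolation=cv2.INTER_CUBIC)
W[:,400:]=cv2.resize(q["image"][90:210,170:270],(400,480),interpolation=cv2.INTER_CUBIC)
cv2.imwrite("pics/g.png",W[:,:,::-1])
E
```

```text
time: 23.83
eef_pos: [0.5249, 0.1578, 0.2613]
ee_rot: [3.142, 0.0, 1.462]
contact_force: [-0.8, 0.0, 0.2]
finger_gap: 0.401
gripper_force: 0.0
time: 24.83
eef_pos: [0.4431, -0.0033, 0.3506]
ee_rot: [3.141, -0.0, 1.462]
contact_force: [0.4, 0.5, -0.8]
finger_gap: 0.399
gripper_force: 0.0
time: 25.5
eef_pos: [0.4277, -0.1496, 0.3505]
ee_rot: [3.141, 0.0, 1.46]
contact_force: [0.2, -0.1, 0.0]
finger_gap: 0.405
gripper_force: 0.0
[0.667  0.143  3.0354 0.1779 0.004 ] 0.007307163104323852
bar 121 ((666.265869140625, 143.60516357421875), (13.90665054321289, 68.66446685791016), 83.47980499267578)
352 [0.5233 0.1565 0.2592] ((527.1444091796875, 158.44583129882812), (118.13448333740234, 33.318580627441406), 83.30343627929688) z slope along y [0.0035 0.2587]
15 [0.5197 0.1964 0.2613] ((521.140625, 200.8087158203125), (31.711572647094727, 6.01511287689209), 71.6689682006836) z slope along y [0.0071 0.2599]
```

View pics/g.png

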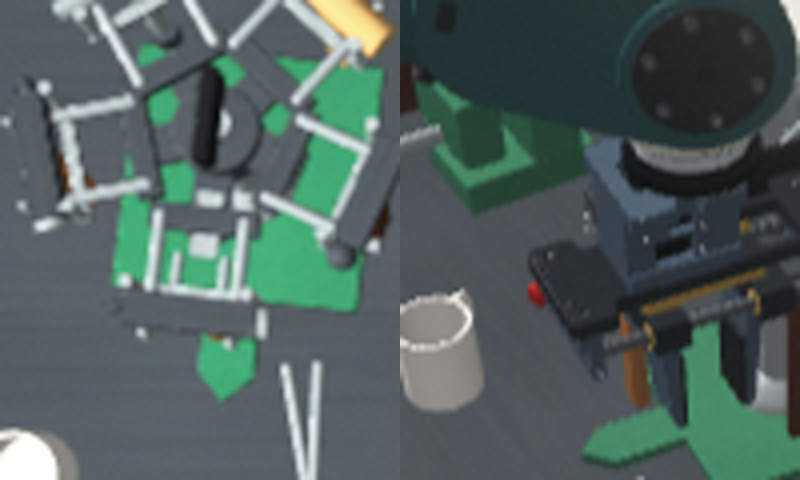

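The final view shows the hammer's head level at ≈(195,312), between the keeper posts and the upturned tips. The hook is over the toe (173.5° against 173.7–173.9°), and the gripper is clear of everything.

```bash
python3 -c "
from cell import env
print(env.close_job())"
```

```text
the job is handed in; nothing more can be done
None
```

The job is handed in after about 25 s: the empty hook points over the toe to within about half a degree, the block's (smallest) hammer hangs level on both prongs behind the tips, and nothing else was touched; the judge's verdict was not shown.

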